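# Turn and hold the kiln interlock key

## Task

Slide the steel interlock key straight up out of its slotted wooden holder, push it winged end down into the keyway on top of the kiln controller box, working it past the sticky pins until it is fully home, then turn it a quarter turn clockwise (seen from above) to its stop. The lock is sprung, so finish while still gripping the key and holding it turned, fully home. Do not press the push button on the controller, and do not disturb the other things standing in the holder or lying about.

Things in the scene. Friction and masses are not known exactly. Their poses are not given: they have to be found in the camera images.
- key_bow (a point): Steel key, loose (70-120 g), upright in one of the holder's 3 slots, bit down. This point: centre of its flat bow (grip plate), 10 mm thick along x (grip across this), 36 wide along y, 50 tall along z, dark disc near the top. The bow's lower edge (shoulder), 25 mm below this point, rests on the holder's top face. Same after half a turn about z: goes in either way round.
- key: The same key; origin at the centre of the bottom of its bit, 24.5 mm below the shoulder, z up along the key. Bit: two wings, 22 mm wide along y, 6 mm thick along x, 12 mm tall, lower edge rounded (radius 3 mm). A round neck of 6 mm diameter joins bit and bow.
- holder_top (a point): Centre of the top face of the fixed wooden holder, 30 mm above the table, 44 mm along its x, 190 mm along its y. Three slots, 25 mm long along y, 8 mm wide along x and 26 mm deep, lie at y = -60, 0 and +60 mm. The key's bow stands along the row.
- keyway (a point): Centre of the keyway's mouth in the top face of the controller's lid, 95 mm above the table, z up; a flat steel ring (42 mm) surrounds it. Slot 25 mm along y, 8 mm along x, chamfered, lid 10 mm thick. Fully home, the shoulder rests on the lid and the bow's centre is 25 mm above this point. The key turns only within about 2 mm of home, and while turned it cannot come out.
- controller: Kiln controller, fixed grey steel box, 160 mm along x, 140 mm along y, 95 mm tall; origin under its centre. Keyway at x = +25 mm, y = 0 of the lid; push button (24 mm) at x = -52, y = +35 mm. Under the lid two sticky pins rub on the two ends of the bit over the last 7 mm; like a false stop 2 to 6 mm short. About 12 N of push, with small wiggles (1 to 2 mm) along the slot, passes them.
- cylinder (a joint): Lock cylinder under the lid, rad: 0 = unturned, the bow's width along the keyway's y; grows as the key turns clockwise seen from above, to a stop at 1.57 (quarter turn). A spring (0.04 N m per rad) returns it to 0 if let go. The bit has about 0.1 rad of play in it, so turn the key about 0.1 rad further than the cylinder.
- start_button (a joint): Travel of the push button on the controller's lid, m: 0 = up, 0.006 = fully down. Leave alone.
- test_tile: Glazed test strip, 6 x 22 x 75 mm, standing loose in one of the slots. Leave alone.
- clay_knife: Wooden modelling blade with a round top, 6 x 22 x 76 mm, standing loose in one of the slots. Leave alone.
- egg_cup: White porcelain egg cup, 48 mm across, 58 mm tall, loose on the table; origin under its foot. Leave alone.
- calipers: Steel calipers lying on the table, 210 mm long. Leave alone.
- bisque_spoon: Brown clay spoon lying on the table, 170 mm long. Leave alone.
- bead_jar: Closed jar of glass beads, 64 mm across, 76 mm tall. Leave alone.
- cone_block: Clay block with three pointed cones, 30 x 100 x 66 mm. Leave alone.
Things that resemble listed ones, but are neither listed nor needed, are in the scene too. What is meant by the key is not pink, and is the smaller of those in its own colour.

How it is judged:
On the way, in this order (a step that is already met when the one before it is completed fails the run):
1. the key is gripped, upright and lifted clear of the holder (height (world z) of key_bow above 0.1 m and angle between key's own z axis and vertical below 0.3 rad and contact force between the fingers and key above 1 N and contact force between key and holder below 0.1 N), for 0.1 s.
2. the key is fully home in the keyway (within 3 mm), not yet turned (z of key_bow in the frame of keyway below 0.028 m and horizontal distance between key_bow and keyway below 0.006 m and value of joint cylinder below 0.4 rad), for 0.1 s.
At the end, for the whole second after the job is handed in: Key fully home in the keyway (within 3.5 mm of home height, 6 mm of the axis, upright within 0.2 rad), cylinder turned at least 1.3 of its 1.57 rad, fingers still gripping the key with over 1 N, button up, all through the final second (value of joint cylinder above 1.3 rad and z of key_bow in the frame of keyway below 0.0285 m and horizontal distance between key_bow and keyway below 0.006 m and angle between key's own z axis and vertical below 0.2 rad and contact force between the fingers and key above 1 N and value of joint start_button below 0.002 m); the arm keeps its last pose, push and grip.
It fails at once if the push button is pressed (value of joint start_button above 0.003 m).
It fails at once if a neighbour in the holder is disturbed (moved over 20 mm) (distance of any of test_tile, clay_knife from where it was at the start of the episode above 0.02 m).
It fails at once if a thing lying about is disturbed (moved over 30 mm, or the egg cup tipped) (distance of any of egg_cup, calipers, bisque_spoon, bead_jar, cone_block from where it was at the start of the episode above 0.03 m or angle between egg_cup's own z axis and vertical above 0.5 rad).
It also fails if it takes over 58 s, if anything falls off the work surface, if the arm or the gripper's body presses on something with over 40 N, if the wrist force passes 120 N, or if a joint passes its speed limit or range.

## Robot

A 7-joint arm with a two-finger parallel gripper is mounted at the origin on the work surface. World frame = base frame: x ahead of the robot, y to its left, z up, the work surface at z = 0. Lengths are in m, angles in rad, forces in N, time in s.
With the tool pointing down it reaches from about 0.425 to 0.825 m from the base axis. Payload 3.6 kg.
Tool frame: the origin (TCP) lies where the fingers leave the gripper's body, on its centre line; the fingertips stand 73 mm ahead of it and the grasp point (between the pads) lies 54 mm ahead of it; z points along the fingers, y is the line along which they close (so a half turn about z gives the same grasp; the last joint's range is limited). The gripper opens to 85 mm and grips with 20 to 120 N. Pads are 22 mm wide; open, the fingers measure 114 mm over their backs; the gripper's body (76 mm by 85 mm) begins 54 mm behind the grasp point. The pads swing forward as they close: fully open they stand 13 mm farther back than shut.
Start: joints at [1.165, 0.615, -0.013, 1.423, 0.008, 1.103, -0.04], TCP at [0.241, -0.604, 0.304] pointing down, gripper open.
Joint ranges: [-3.12, 3.12], [-0.3, 2.06], [-1.34, 1.32], [0.26, 2.42], [-1.36, 4.5], [0.01, 1.98], [-2.84, 2.84]. Speed limits (rad/s): [2.79, 2.79, 3.14, 3.14, 3.14, 3.14, 3.14].

## Interface

Orientations are given as a unit quaternion [x, y, z, w].
In Python, from station import arm, snapshot, camera_info, ticket gives the robot as it stands. Calls block until the motion is done:
- arm.movep(position, orientation): joint-space move of the TCP to a pose.
- arm.line_to(position, velocity=0.15, ori=None): straight line of the TCP; ori=None keeps the orientation; velocity is the mean speed in m/s.
- arm.move_j(angles): joint-space move.
- arm.move_gripper(opening, effort=None): opening from 0.0 (shut) to 1.0 (fully open); effort is the grip in N (None keeps the last); returns when the fingers have stopped.
- arm.pause(seconds).
- arm.ik(position, orientation): joint angles nearest the present ones, or None.
- snapshot(name): name is "scene" or "side" or "wrist"; returns the picture (384x512x3 uint8, blue, green, red); there is no depth.
- camera_info(name): a dict with "fx", "fy", "cx", "cy" (pixels), "R" (3x3) and "t" (3): a world point X has camera coordinates R X + t; the wrist camera has in their place "T_tool_cam" (4x4, takes a point from camera to tool coordinates, whose origin is the TCP and whose axes are the flange's). Camera axes: x right, y down, z forward; pixel columns grow to the right and rows downward; lengths in m; the calibration is good to about 2 mm. The wrist camera is an equidistant fisheye: a pixel r from the principal point sees the ray r / f radians off the axis. A picture is of the moment at which its call begins: read the wrist's pose just before it. camera_info takes no time and is no camera call.
A pose or a line that the arm cannot do raises arm.MotionError and nothing moves.
- ticket.finish_job(): hands the job in; it is judged then, once.
Readings, each from a call of its own:
- arm.read_time(): time.
- arm.read_joint_positions(): joint angles.
- arm.read_dq(): joint speeds.
- arm.read_effort(): joint torques, N m.
- arm.read_tool_pos(): TCP position.
- arm.read_eef_rot(): TCP orientation.
- arm.read_ft_force(): force on the tool from outside, world axes, zero at the start.
- arm.read_wrist_torque(): the same for the moment, N m.
- arm.read_opening(): opening from 0.0 (shut) to 1.0 (fully open).
- arm.read_finger_force(): force on a finger pad.
Only numpy, scipy, OpenCV 4.12 (cv2) and the standard library are available. Lean on these libraries where they do the work, as an engineer would, in place of code of your own. Each camera call takes 0.05 s, during which the arm holds its last target. There are 200 camera calls.

## Working session

There is one attempt and no reset: what is moved stays moved. The work goes in short steps, each a Python script; the robot and the scene stay as the last script left them, time stands still between calls to the robot, and variables do not carry over. Pictures are saved under pics/ and viewed, at most 10 in all, crops included, and the job is handed in when it is done.

```bash
ls; mkdir -p pics; python3 - <<'E'
from station import *
import cv2,numpy as np
for n in("scene","side"):
    im=snapshot(n);cv2.imwrite(f"pics/{n}0.png",im)
    c=camera_info(n);print(n,{k:np.round(v,4).tolist() for k,v in c.items()})
print({k:np.round(v,4).tolist() for k,v in camera_info("wrist").items()})
print(arm.read_eef_rot(),arm.read_time())
a=cv2.imread("pics/scene0.png");b=cv2.imread("pics/side0.png")
E
```

```text
pics
scene {'fx': 458.3942, 'fy': 458.3942, 'cx': 248.6445, 'cy': 191.3703, 'R': [[0.1868, 0.9823, -0.0138], [0.618, -0.1284, -0.7756], [-0.7637, 0.1363, -0.6311]], 't': [-0.1094, -0.2687, 1.6307]}
side {'fx': 361.7048, 'fy': 361.7048, 'cx': 253.2755, 'cy': 191.3583, 'R': [[-0.6928, -0.7211, 0.0029], [-0.4884, 0.4663, -0.7375], [0.5305, -0.5124, -0.6753]], 't': [0.3897, 0.3443, 0.737]}
{'fx': 297.3186, 'fy': 297.3186, 'cx': 254.523, 'cy': 190.1776, 'T_tool_cam': [[-0.0, -0.9594, -0.2819, 0.0707], [1.0, 0.0002, -0.0006, 0.0003], [0.0006, -0.2819, 0.9594, -0.0701], [0.0, 0.0, 0.0, 1.0]]}
[ 9.82021105e-01  1.88767442e-01 -2.28995945e-04 -1.16174913e-03] 0.1
```

View pics/scene0.png

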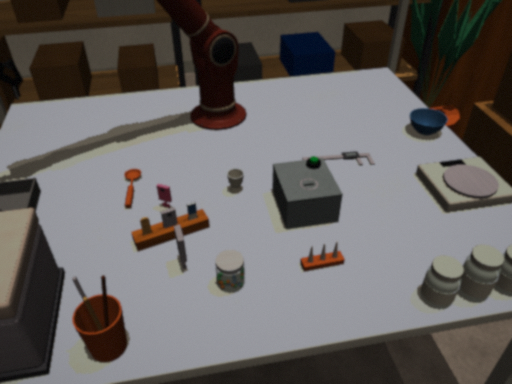

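View pics/side0.png

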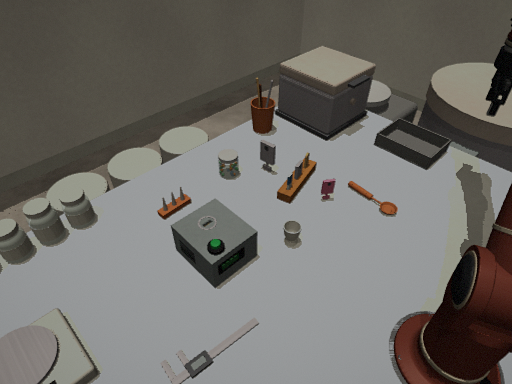

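In the scene view there are a pink key at (164,194), a large grey key in front of the holder at (181,245), and three things in the holder at (146,226), (168,215) and (192,210). I'll confirm which one is the key with enlarged crops.

```bash
python3 - <<'E'
import cv2,numpy as np
a=cv2.imread("pics/scene0.png");b=cv2.imread("pics/side0.png")
def c(i,x,y,w,h,W,H):return cv2.resize(i[y:y+h,x:x+w],(W,H),interpolation=cv2.INTER_CUBIC)
t=np.hstack([c(a,125,175,100,100,400,400),c(b,250,130,100,100,400,400)])
u=np.hstack([c(a,260,145,120,60,400,200),c(b,165,195,100,50,400,200)])
cv2.imwrite("pics/crop1.png",np.vstack([t,u]))
E
```

```text
(no output)
```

View pics/crop1.png

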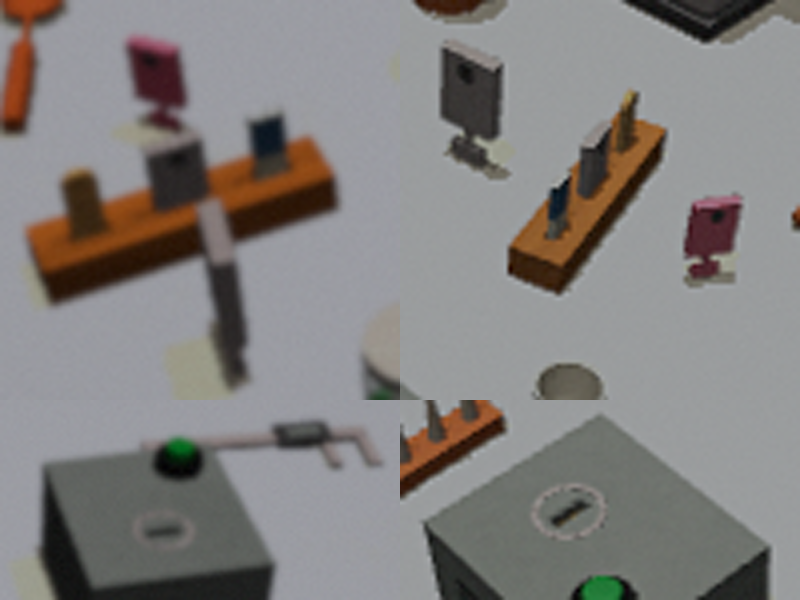

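Top-left shows the scene, top-right the side view. The candidates are the pink key (no), the larger grey key standing free on the table (no), and the smaller grey key in the middle slot at scene (170,218), side (298,170). The smaller grey key is the one: not pink, the smaller of its colour, and in a holder slot. The keyway is at scene (309.5,184), side (207.5,223).

```bash
cat > h.py <<'E'
from station import *
import numpy as np,cv2
from scipy.spatial.transform import Rotation as Ro
def bp(n,u,v,z):
    c=camera_info(n);R=np.array(c["R"]);t=np.array(c["t"])
    d=R.T@[(u-c["cx"])/c["fx"],(v-c["cy"])/c["fy"],1];o=-R.T@t
    return (o+d*(z-o[2])/d[2])
def wbp(u,v,z,p,q):
    c=camera_info("wrist");T=np.array(c["T_tool_cam"])
    x=np.array([u-c["cx"],v-c["cy"]]);r=np.hypot(*x);th=r/c["fx"]
    d=np.r_[x/max(r,1e-9)*np.sin(th),np.cos(th)]
    R=Ro.from_quat(q).as_matrix();d=R@T[:3,:3]@d;o=R@T[:3,3]+p
    return o+d*(z-o[2])/d[2]
def down(yaw): # tool z down, tool y along world angle yaw
    y=np.array([np.cos(yaw),np.sin(yaw),0]);z=np.array([0,0,-1.]);
    return Ro.from_matrix(np.c_[np.cross(y,z),y,z]).as_quat()
E
python3 - <<'E'
from h import *
P=lambda n,pts,z:print(n,z,[np.round(bp(n,*p,z)[:2],3).tolist() for p in pts])
P("scene",[(137,242),(132.5,233),(203,210),(208.7,218)],.03)
P("side",[(303,158),(316.2,162.5),(290.5,197),(277.5,191)],.03)
P("scene",[(170,210)],.08);P("side",[(299.5,162)],.08)
P("scene",[(309.5,184),(272.6,164.5),(289,203),(341.6,194),(324.5,158.5)],.095)
P("side",[(207.5,223.2),(215,205*0+198.7),(171.2,225.5),(257,232)],.095)
P("scene",[(178,262/1*1),],.0)
print(Ro.from_quat(arm.read_eef_rot()).as_matrix().round(2))
E
```

```text
scene 0.03 [[0.612, -0.279], [0.578, -0.29], [0.528, -0.11], [0.562, -0.099]]
side 0.03 [[0.617, -0.279], [0.572, -0.292], [0.521, -0.11], [0.565, -0.101]]
scene 0.08 [[0.569, -0.191]]
side 0.08 [[0.572, -0.202]]
scene 0.095 [[0.558, 0.164], [0.456, 0.092], [0.619, 0.095], [0.612, 0.23], [0.458, 0.237]]
side 0.095 [[0.556, 0.162], [0.611, 0.093], [0.611, 0.23], [0.452, 0.094]]
scene 0.0 [[0.669, -0.187]]
[[ 0.93  0.37 -0.  ]
 [ 0.37 -0.93  0.  ]
 [-0.   -0.   -1.  ]]
```

```bash
python3 - <<'E'
from h import *
j=lambda p,y:(lambda s:None if s is None else np.round(s,2).tolist())(arm.ik(p,down(y)))
for off in(0,np.pi):
    for nm,p,y in(("pick",[.57,-.195,.12],.275),("ins",[.558,.163,.18],.0),("turn",[.558,.163,.18],-1.7)):
        print(off,nm,j(p,y+off))
off=np.pi if False else 0
import sys
best=[o for o in(0,np.pi) if all(arm.ik(p,down(y+o)) is not None for p,y in(([.57,-.195,.12],.275),([.558,.163,.18],0),([.558,.163,.18],-1.7)))]
print(best)
ims=[]
o=0 if 0 in best else np.pi
arm.movep([.558,.163,.24],down(o));
for k,(p,y) in enumerate(((None,0),([.57,-.195,.21],.275+o))):
    if p: arm.movep(p,down(y))
    arm.move_gripper(.5,60) if p else None
    arm.pause(.3);P=arm.read_tool_pos();q=arm.read_eef_rot()
    im=snapshot("wrist");cv2.imwrite(f"pics/w{k}.png",im);np.savez(f"w{k}.npz",p=P,q=q);ims.append(im)
    print(P,arm.read_joint_positions(),arm.read_time())
cv2.imwrite("pics/wboth.png",cv2.resize(np.hstack(ims),(800,300),interpolation=cv2.INTER_AREA))
E
```

```text
0 pick [0.49, 0.79, -0.33, 1.73, 0.37, 0.68, 0.24]
0 ins [-0.06, 0.69, -0.42, 1.76, 0.38, 0.78, -0.67]
0 turn [-0.31, 0.65, -0.03, 1.76, 0.02, 0.72, -2.04]
3.141592653589793 pick [0.07, 0.8, 0.38, 1.75, -0.43, 0.68, -2.18]
3.141592653589793 ins [0.3, 0.94, -1.15, 1.74, 0.96, 1.13, 1.97]
3.141592653589793 turn [0.09, 0.75, -0.69, 1.75, 0.61, 0.87, 0.57]
[0, 3.141592653589793]
[0.55807467 0.16276467 0.23999574] [-0.00348134  0.62369712 -0.51380507  1.6983136   0.3698799   0.91761537
 -0.66477391] 3.375
[ 0.5699891  -0.19504698  0.20996718] [ 0.63956996  0.70624827 -0.58269196  1.66547631  0.46818668  0.91298925
  0.14991032] 5.5667
```

View pics/wboth.png

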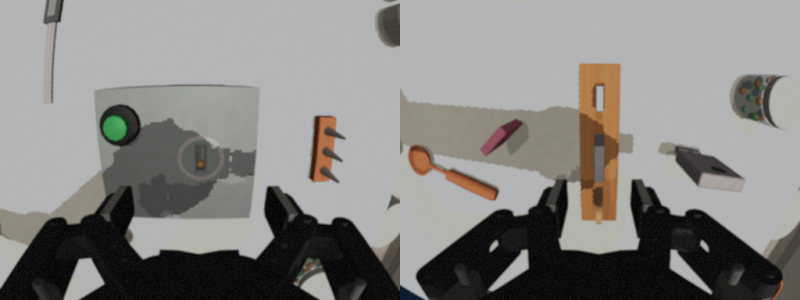

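Left: the keyway is at about (201,158) in the downscaled frame, full-res (257,200). Right: the key's bow top is seen edge-on at about (256,200) full-res, centred between the fingers. I'll enlarge both for exact values.

```bash
python3 - <<'E'
import cv2,numpy as np
a=cv2.imread("pics/w0.png")[160:240,217:297];b=cv2.imread("pics/w1.png")[75:295,215:301]
g=lambda i:cv2.convertScaleAbs(i,alpha=1.6)
L=cv2.resize(g(a),(480,480),interpolation=cv2.INTER_CUBIC)
R=cv2.resize(g(b),(int(86*2.6),int(220*2.6)),interpolation=cv2.INTER_CUBIC)
c=np.zeros((R.shape[0],480+R.shape[1],3),np.uint8);c[:480,:480]=L;c[:,480:]=R
cv2.imwrite("pics/crop2.png",c);print(c.shape)
E
```

```text
(572, 703, 3)
```

View pics/crop2.png

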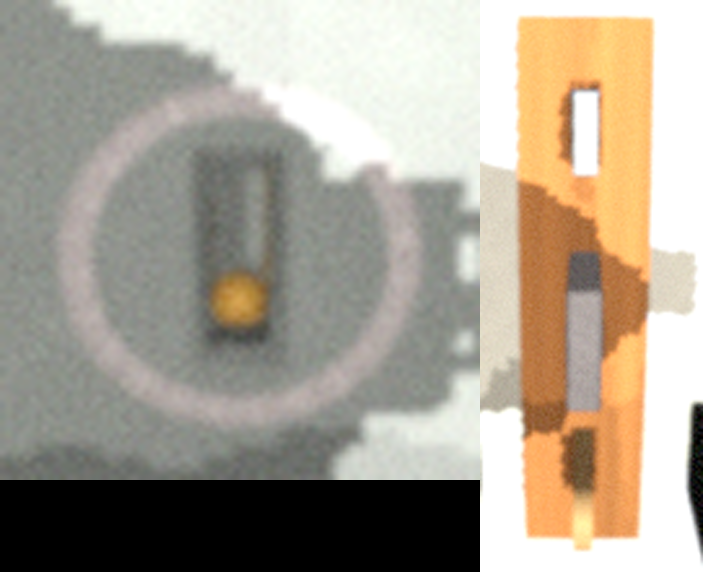

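```bash
python3 - <<'E'
from h import *
a=np.load("w0.npz");b=np.load("w1.npz")
L=lambda x,y,z=.095:wbp(217+x/6-.4,160+y/6-.4,z,a['p'],a['q'])[:2]
R=lambda x,y,z:wbp(215+(x-480)/2.6-.3,75+y/2.6-.3,z,b['p'],b['q'])[:2]
r=[L(58,254),L(420,254),L(239,83),L(239,425)]
print("ring",np.round((r[0]+r[1])/2,4),np.round((r[2]+r[3])/2,4),np.linalg.norm(r[0]-r[1]),np.linalg.norm(r[2]-r[3]))
print("slot",[L(*p).round(4).tolist() for p in((239.5,150),(236.5,345),(238,248))])
F=lambda u,v:wbp(u*1.28,v*1.28,.095,a['p'],a['q'])[:2]
print("lid",[F(*p).round(4).tolist() for p in((94,91),(258,88),(252,218),(105,215))])
e=[R(584,290,.08),R(584.5,410,.08)]
print("key",e,(e[0]+e[1])/2,np.linalg.norm(e[0]-e[1]))
h=[R(*p,.03) for p in((519,17),(653,18),(638,537),(527,537))]
print("holder",np.round(h,4).tolist(),np.mean(h,0))
m=(h[0]+h[1]-h[2]-h[3]);print("row ang-90",np.arctan2(m[1],m[0])-np.pi/2)
E
```

```text
ring [0.5586 0.1615] [0.5586 0.1608] 0.04620193797469606 0.04609507027971219
slot [[0.5587, 0.1753], [0.5583, 0.1491], [0.5585, 0.1624]]
lid [[0.4542, 0.2299], [0.6125, 0.2299], [0.6165, 0.0902], [0.4484, 0.0908]]
key [array([ 0.56504952, -0.18038461]), array([ 0.57476793, -0.21429691])] [ 0.56990872 -0.19734076] 0.03527734882661796
holder [[0.5244, -0.1125], [0.5655, -0.1012], [0.6155, -0.2828], [0.5745, -0.2944]] [ 0.57000324 -0.19774974]
row ang-90 0.26858466417462745
```

```bash
python3 - <<'E'
from h import *
q=down(.2686);K=[.570,-.1975]
arm.movep(K+[.18],q);arm.line_to(K+[.115],.06)
arm.move_gripper(0,60);arm.pause(.2)
print(arm.read_opening(),arm.read_finger_force(),arm.read_ft_force(),arm.read_tool_pos())
arm.line_to(K+[.185],.08);arm.pause(.2)
print(arm.read_opening(),arm.read_finger_force(),arm.read_ft_force(),arm.read_time())
arm.line_to(K+[.26],.15)
arm.movep([.5585,.1615,.26],down(.005));arm.pause(.3)
print(arm.read_opening(),arm.read_finger_force(),arm.read_ft_force(),arm.read_time(),arm.read_joint_positions().round(2))
np.savez("w2.npz",p=arm.read_tool_pos(),q=arm.read_eef_rot())
i=snapshot("wrist");cv2.imwrite("pics/w2.png",i)
s=snapshot("side")[110:270,150:310];t=snapshot("scene")[90:250,230:390]
cv2.imwrite("pics/chk.png",np.hstack([cv2.resize(x,(400,400)) for x in(s,t)]))
E
```

```text
0.10891696979405734 59.41522300243378 [-0.05734329  0.44178385  3.52619461] [ 0.57020886 -0.197546    0.11536434]
0.10817825101586188 58.9815491437912 [-0.14248991  0.14922648 -1.44003859] 8.8667
0.11067675373123413 58.981842398643494 [ 0.52907408  0.5708176  -1.59176036] 11.1667 [ 0.02  0.61 -0.55  1.68  0.37  0.97 -0.66]
```

View pics/chk.png

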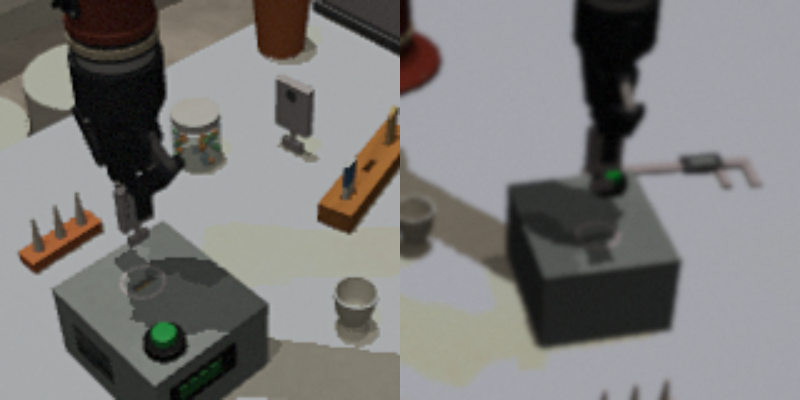

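View pics/w2.png

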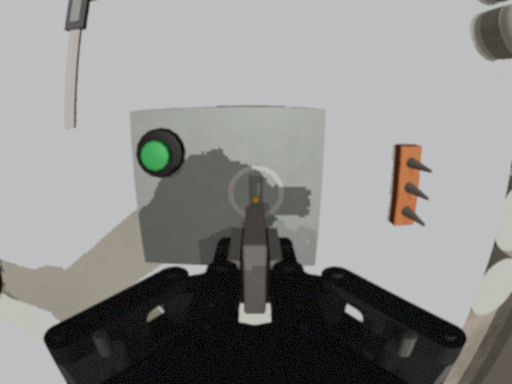

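The key is held upright above the keyway: in the wrist view the bit points at the slot, about (256,195), and the neighbours in the holder are undisturbed. Next I lower it, watching the force.

```bash
cat >> h.py <<'E'
def st(): return arm.read_tool_pos(),arm.read_ft_force()
E
python3 - <<'E'
from h import *
x,y=.5585,.1615
arm.line_to([x,y,.209],.08);arm.pause(.2);f0=arm.read_ft_force();print("f0",f0)
z=.209
while z>.189:
    z-=.0015
    arm.line_to([x,y,z],.03)
    p,f=st();f=f-f0;print(np.round(z,4),(p*1e3).round(1),f.round(1))
    if np.linalg.norm(f[:2])>3: # comply
        x+=np.clip(f[0]*1e-4,-5e-4,5e-4);y+=np.clip(f[1]*1e-4,-5e-4,5e-4)
    if f[2]>10: print("stop");break
np.save("s.npy",[x,y,z,*f0]);print(arm.read_time(),x,y)
E
```

```text
f0 [-0.31826028  0.42357199 -0.84320809]
0.2075 [558.4 161.4 207.5] [ 1.  -0.3 -0.4]
0.206 [558.4 161.5 205.9] [ 1.  -0.3  0.3]
0.2045 [558.4 161.5 204.4] [ 0.4 -0.7 -0.5]
0.203 [558.5 161.5 202.9] [ 0.7 -1.4 -0.4]
0.2015 [558.6 161.5 201.4] [ 1.2 -0.2 -0. ]
0.2 [558.6 161.5 199.9] [ 1.   0.2 -0.2]
0.1985 [558.6 161.5 198.4] [ 1.9  0.  -1.8]
0.197 [558.6 161.5 196.9] [ 1.2  0.3 -1.4]
0.1955 [558.6 161.5 195.4] [ 0.1 -1.  -1. ]
0.194 [558.6 161.5 193.9] [ 2.6 -0.1 -1.2]
0.1925 [558.6 161.5 192.4] [ 1.9 -0.3 -1.7]
0.191 [558.6 161.5 190.9] [ 2.3 -0.6 -1.2]
0.1895 [558.6 161.5 189.4] [ 2.5  0.4 -0.9]
0.188 [558.6 161.1 188. ] [ 2.  -1.3 -0.1]
15.8083 0.5585 0.1615
```

It went in cleanly, so next I push past the pins with small wiggles along the slot.

```bash
python3 - <<'E'
from h import *
x,y,z,*f0=np.load("s.npy");f0=np.array(f0)
arm.move_gripper(0,100)
zc=z;s=1;log=[]
for k in range(40):
    p,f=st();fz=f[2]-f0[2]
    if fz<14: zc-=.0007
    elif fz>22: zc+=.0005
    s=-s
    arm.line_to([x,y+s*.0013,zc],.03)
    p,f=st();f=f-f0
    print(k,round(zc*1e3,1),(p*1e3).round(1),f.round(1))
    if p[2]<.1812 and f[2]>13: break
    if zc<.177: break
arm.line_to([x,y,zc],.02);arm.pause(.2);p,f=st();print((p*1e3).round(2),(f-f0).round(1),arm.read_opening(),arm.read_time())
np.save("s.npy",[x,y,zc,*f0])
s=snapshot("side")[140:240,160:260];t=snapshot("scene")[110:210,260:360]
cv2.imwrite("pics/home.png",np.hstack([cv2.resize(x,(400,400),interpolation=cv2.INTER_CUBIC) for x in(s,t)]))
E
```

```text
0 187.3 [558.6 160.3 187.3] [ 2.1 -1.5  0.2]
1 186.6 [558.6 161.2 186.6] [ 2.9 -4.6  3.2]
2 185.9 [558.6 160.4 186.2] [ 2.  -3.8  4.3]
3 185.2 [558.8 161.2 185.6] [ 0.9 -5.7  8.1]
4 184.5 [558.7 160.7 185.4] [ 1.8 -2.3  8.5]
5 183.8 [558.6 162.  184.2] [ 1.6 -4.4  6.7]
6 183.1 [558.5 161.4 184. ] [ 0.6 -1.7  8.1]
7 182.4 [558.6 162.5 182.6] [ 2.3 -4.8  4.8]
8 181.7 [558.5 161.8 182. ] [ 2.  -0.5  5.2]
9 181.0 [558.6 162.5 180.5] [ 2.1 -2.4  1.5]
10 180.3 [558.5 162.  180.5] [2.4 1.3 1.4]
11 179.6 [558.6 162.5 180.4] [ 0.2 -1.5  7.4]
12 178.9 [558.5 162.1 180.4] [0.5 0.6 8.5]
13 178.2 [558.6 162.6 180.4] [-0.2 -2.9 14.1]
[558.54 162.37 180.35] [-1. -1. 14.] 0.10178026575555382 19.975
```

View pics/home.png

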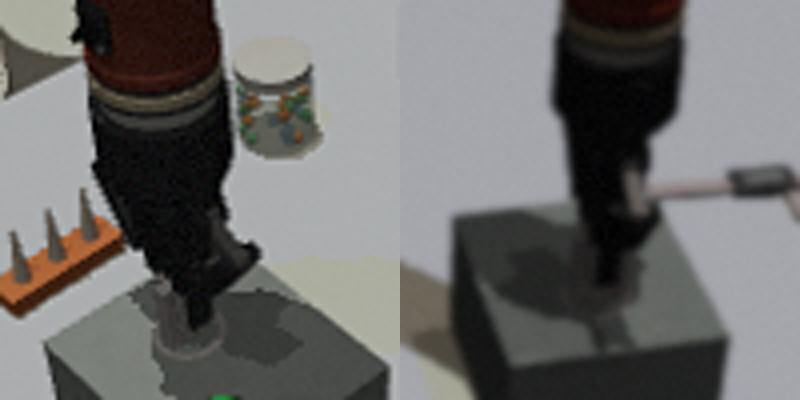

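TCP z stopped hard at 180.4 mm, as predicted for home, so the key is fully home. Next, the turn.

```bash
python3 - <<'E'
from h import *
x,y,z,*f0=np.load("s.npy");f0=np.array(f0);x,y=.5585,.1621
arm.line_to([x,y,z],.02);m0=arm.read_wrist_torque()
for a in np.r_[np.arange(.1,1.65,.1),1.65,1.70]:
    arm.line_to([x,y,z],.02,ori=down(.005-a))
    p,f=st();m=arm.read_wrist_torque()-m0;yv=Ro.from_quat(arm.read_eef_rot()).as_matrix()[:,1]
    f=f-f0;print(round(a,2),round(.005-np.arctan2(yv[1],yv[0]),3),(p*1e3).round(1),f.round(1),m.round(2),round(arm.read_time(),1))
    if np.linalg.norm(f[:2])>4: x+=np.clip(f[0]*1e-4,-4e-4,4e-4);y+=np.clip(f[1]*1e-4,-4e-4,4e-4)
    if abs(m[2])>1.2: print("stop");break
np.save("s.npy",[x,y,z,*f0]);np.save("a.npy",a);print(x,y,arm.read_joint_positions().round(2),arm.read_finger_force())
cv2.imwrite("pics/w4.png",snapshot("wrist"))
E
```

```text
0.1 0.101 [558.7 162.6 180.4] [ 0.2 -1.3 13.5] [ 0.04 -0.08 -0.08] 20.6
0.2 0.2 [558.9 162.6 180.4] [-1.  -0.7 13.5] [ 0.03 -0.1  -0.03] 20.8
0.3 0.301 [558.9 162.6 180.4] [-0.1 -0.6 12.2] [ 0.02 -0.19 -0.05] 21.1
0.4 0.4 [559.1 162.7 180.4] [-0.1 -0.7 13.3] [ 0.11 -0.21 -0.02] 21.3
0.5 0.5 [559.2 162.7 180.4] [ 0.3 -0.9 12.8] [ 0.06 -0.3   0.01] 21.6
0.6 0.6 [559.3 162.7 180.4] [ 1.3 -0.4 11.9] [ 0.07 -0.36 -0.02] 21.8
0.7 0.7 [559.4 162.7 180.4] [ 1.7 -1.6 11.8] [ 0.11 -0.36 -0.03] 22.1
0.8 0.8 [559.5 162.7 180.4] [ 1.2  0.4 12.1] [ 0.11 -0.45  0.  ] 22.3
0.9 0.9 [559.6 162.7 180.4] [ 2.2 -0.3 10.5] [ 0.08 -0.4   0.02] 22.6
1.0 1.0 [559.7 162.6 180.4] [ 2.  -0.3 10.9] [ 0.06 -0.5   0.01] 22.8
1.1 1.1 [559.8 162.6 180.4] [ 2.  -0.4 11.4] [ 0.13 -0.5   0.03] 23.1
1.2 1.2 [559.9 162.4 180.4] [ 1.  -1.7 11.4] [-0.02 -0.6   0.03] 23.3
1.3 1.301 [560.1 162.1 180.4] [ 1.5 -0.6 11.1] [-0.05 -0.55  0.12] 23.6
1.4 1.401 [560.2 161.8 180.4] [ 2.  -2.5 11.5] [-0.15 -0.63  0.05] 23.8
1.5 1.501 [560.2 161.6 180.4] [ 2.5 -1.9 11. ] [-0.1  -0.67  0.16] 24.1
1.6 1.601 [560.2 161.5 180.4] [ 2.  -2.2 11.5] [-0.2  -0.64  0.15] 24.3
1.65 1.651 [560.2 161.4 180.4] [ 2.1 -1.9 12.4] [-0.18 -0.58  0.16] 24.6
1.7 1.7 [560.2 161.4 180.4] [ 2.  -2.7 11.7] [-0.21 -0.59  0.2 ] 24.8
0.5585 0.1621 [-0.31  0.65 -0.01  1.76  0.01  0.72 -2.02] 99.27281141281128
```

```bash
python3 - <<'E'
from h import *
x,y,z,*f0=np.load("s.npy")
arm.line_to([x,y,z],.02,ori=down(.005-1.74));arm.pause(.5)
p,f=st();print(p,f-f0,arm.read_wrist_torque(),arm.read_opening(),arm.read_finger_force(),arm.read_time())
w=snapshot("wrist")[150:350,155:355]
t=snapshot("side")[140:240,160:260]
cv2.imwrite("pics/fin.png",np.hstack([cv2.resize(cv2.convertScaleAbs(i,alpha=1.5),(400,400),interpolation=cv2.INTER_CUBIC) for i in(w,t)]))
E
```

```text
[0.56023258 0.16138204 0.18041474] [ 3.22398807 -2.04613185 11.40893881] [-0.40101693 -0.34655695  0.44035088] 0.10624765879460808 99.41983938217163 25.625
```

View pics/fin.png

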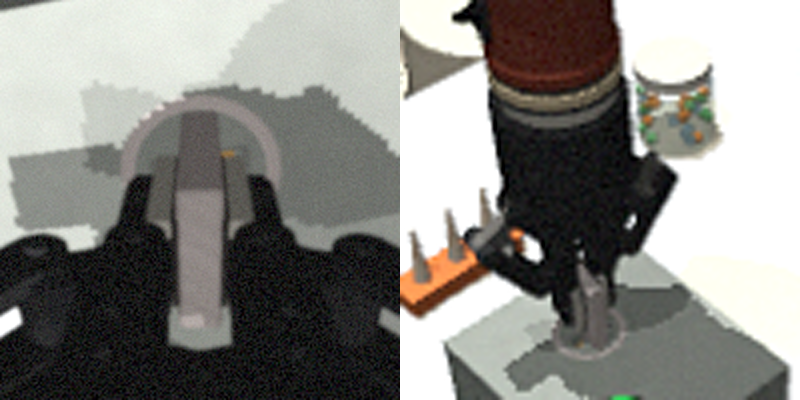

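The wrist view shows the bow still square in the pads at about (200,230), sitting on the ring and lying across the slot. The moment has risen to about 0.44 N m, so the key is at its stop.

```bash
python3 -c "
from station import *
print(ticket.finish_job())"
```

```text
the job is handed in; nothing more can be done
None
```

The job is handed in at about 26 s of the 58 s allowed, with the key fully home, turned 1.74 rad clockwise to its stop and still gripped and pressed down at about 11 N; the judge's verdict was not returned.

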